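# Seat a vial stopper in the guarded stoppering press

### The job

The vial in the small bench press has its rubber stopper only half in. With the fingertips, push the shuttle fully home so that the vial stands under the ram, reach down through the window of the guard and press the lever all the way down, keep it down for a good second so that the stopper is seated, let the lever come back up, then draw the shuttle fully out again by its hoop. Do not touch the guard or the vial with the robot, do not press the lever unless the shuttle is home, and do not lift, shift or knock over the other vials.

Things in the scene. Friction and masses are not known exactly. Their poses are not given: they have to be found in the camera images.
- press: fixed bench stoppering press: T-shaped base 10 mm thick, 186 mm wide under the guard, 78 mm under the slide, column, ram, guard. Origin on the bench below the ram; +x = the way the shuttle goes in, +y = from the ram to the lever pad, z up; may be turned about z. To its right the hood's side wall (left face at world y = -0.072 m) starts at x = 0.385 m, 0.3 m high, and rises to 0.57 m at x = 0.66 m
- guard: the press's grey sheet-metal guard, 110 mm (x) by 180 mm (y), top face 143 mm above the bench (rubber window trim 144 mm), front face 48 mm in front of the ram axis; same origin and axes as the press. Must not be touched
- window (a point): centre of the window in the guard's flat top, at the height of the top face (143 mm); same axes as the press. Clear opening inside the black rubber trim 69 mm along x by 83 mm along y, sheet 3 mm thick. The lever pad lies straight under it
- lever (a joint): press lever, rad: 0 = up (rest), 0.26 = fully down at its stop. A spring returns it when let go. Its hinge runs along the press's x axis, 97 mm from the pad's centre towards -y; the pad sinks 25 mm over the full stroke. Pressing at the pad takes about 2 N at the start, about 7 N at the end while the stopper goes in
- lever_pad (a point): centre of the top face of the lever's black ribbed pad, 36 mm (x) by 40 mm (y), at rest about 10 mm below the guard's top face
- shuttle (a joint): shuttle that carries the vial, m: 0 = fully out (start), 0.060 = fully home under the ram, against its stop. It slides along the press's +x and stays where it is left (friction about 1.5 N)
- handle_bar (a point): middle of the top bar of the shuttle's hoop handle: a 10 mm thick steel rod standing upright across the slide, 64 mm wide outside along y, its bar's centre 106 mm above the bench and the hoop open below it to 34 mm above the bench. With the shuttle home the bar's centre is 52 mm in front of the guard's front face
- vial: small open glass vial, 24 mm diameter, 47 mm tall, standing loose in the shuttle's white cup-shaped nest (12 mm deep). Origin at the centre of its underside, z up
- stopper (a joint): the vial's dark rubber stopper, m: 0 = half in, its flange 6 mm above the vial's lip; 0.006 = seated on the lip. Only the ram pushes it in (about 6 N), and it stays
- stopper_top (a point): centre of the top of the stopper's 16 mm flange, 57 mm above the vial's underside at the start
- amber_vial: bystander: loose amber vial 36 x 37 x 75 mm beside the shuttle; origin under its centre
- clear_vial: bystander: loose clear vial 27 x 27 x 52 mm beside the shuttle; origin under its centre
- small_vial: bystander: loose small amber vial 23 x 23 x 47 mm beside the shuttle; origin under its centre
Not all that is in view belongs to the job. Leave any purple look-alike of the vial alone.

How it is judged (in metres and radians):
On the way, in this order (a step that is already met when the one before it is completed fails the run):
1. the shuttle is pushed fully home (within 3 mm of its stop) (value of joint shuttle above 0.057 m), for 0.2 s.
2. with the shuttle home the lever is held fully down (0.235 rad or more) for 0.6 s and the stopper goes in (value of joint shuttle above 0.055 m and value of joint lever above 0.235 rad and value of joint stopper above 0.0045 m), for 0.6 s.
3. the lever is back up with the shuttle still home (value of joint shuttle above 0.055 m and value of joint lever below 0.03 rad), for 0.1 s.
At the end, for the whole second after the job is handed in: the shuttle is fully out (within 4 mm), the lever is up, the stopper is in (at least 4.5 of its 6 mm), and the vial stands upright and at rest in its nest (value of joint shuttle below 0.004 m and value of joint lever below 0.03 rad and value of joint stopper above 0.0045 m and angle between vial's own z axis and vertical below 0.12 rad and horizontal distance between vial and handle_bar between 0.095 and 0.105 m and height (world z) of vial below 0.028 m and linear speed of vial below 0.02 m/s); the robot touches nothing.
It fails at once if the robot touches the guard (contact force between any of the arm, the fingers and guard above 0.5 N).
It fails at once if the robot touches the vial or its stopper (contact force between any of the arm, the fingers and vial above 0.5 N).
It fails at once if the lever is pressed while the shuttle is not home (value of joint lever above 0.08 rad and value of joint shuttle below 0.052 m).
It fails at once if the vial is lifted out of its nest (height (world z) of vial above 0.034 m).
It fails at once if a bystander is lifted, shifted by more than 15 mm or knocked over (distance of any of amber_vial, clear_vial, small_vial from where it was at the start of the episode above 0.015 m or angle between any of amber_vial, clear_vial, small_vial's own z axis and vertical above 0.5 rad).
It also fails if it takes over 64 s, if anything falls off the work surface, if the arm or the gripper's body presses on something with over 40 N, if the wrist force passes 120 N, or if a joint passes its speed limit or range.

### The arm

A 7-joint arm with a two-finger parallel gripper is mounted at the origin on a cart in front of the work surface, level with it; the furniture and walls round the work are solid. World frame = base frame: x ahead of the robot, y to its left, z up, the work surface at z = 0. Lengths are in m, angles in degrees, forces in N, time in s.
With the tool pointing down it reaches from about 0.4 to 0.85 m from the base axis. Payload 4.5 kg.
Tool frame: the origin (TCP) lies at the very end of the fingers, on their centre line; the grasp point (between the pads) lies 19 mm behind it; z points along the fingers, x is the direction in which the jaws open and shut, and the axes are right-handed (so a half turn about z gives the same grasp; the last joint's range is limited). The gripper opens to 88 mm and grips with 3 to 60 N. Pads are 18 mm wide; open, the fingers measure 123 mm over their backs; the gripper's body (75 mm by 187 mm) begins 45 mm behind the grasp point.
Start: joints at [-71.975, 39.483, -11.15, 89.685, 9.013, 51.709, -12.324], TCP at [0.173, 0.601, 0.239] pointing down, gripper open.
Joint ranges: [-172.22, 172.22], [-26.19, 119.32], [-84.43, 86.54], [7.71, 146.69], [-57.33, 237.33], [2.42, 119.75], [-152.13, 152.13]. Speed limits (degrees/s): [147.25, 147.25, 180, 180, 180, 180, 180].

### API

Orientations are given as a 3x3 rotation matrix whose columns are the frame's x, y, z axes.
In Python, from cell import bot, read_camera, nets gives the robot as it stands.
- The arm moves only by the tool step_arm, never from a script. Its argument "deltas" is a list of rows, each an object with "grip": the closure in counts, from 0 (fully open) to 255 (shut); "linear": the shift along the tool's x, y, z in mm, a list of three; "twist": the turn, a rotation vector about the tool's x, y, z in rad, a list of three. A call has 1 to 8 rows; each row is the pose to reach, as a shift and turn from the pose measured when the call began, along the tool's axes at that moment; what a row does not reach only later rows make up. A row lasts 1/12 s, in which the tool goes at most 41.7 mm and 7.16 degrees, less where a joint would pass 70% of its speed; a pose out of reach is approached as far as the arm can. A call with a gripper value outside its range is refused whole. The fingers move at their own pace and stop on an object; the grip force is fixed at half the most. Time passes only in rows, so rows that repeat a pose let the fingers close. It gives the time, the measured TCP pose, the force and the opening at its end, in the units of the state.
- bot.observe(): the state, without advancing time (a new reading comes with each control period).
- read_camera(name): name is "scene" or "top" or "wrist"; returns a dict with "pixels" (400x640x3 uint8, blue, green, red), "mtx" (3x3 intrinsics, pixels), "k1" (the pictures are not rectified: a ray, as slopes to the right and down, at radius r is drawn at 1 + k1 r^2 times it, then the intrinsics apply), "position" and "orientation" of the camera in the world. Camera axes: x right, y up, looking along -z (the intrinsics and any distortion apply to the point x, -y, -z); pixel columns grow to the right and rows downward; lengths in m; the calibration is good to about 2 mm. A picture is of the moment at which its call begins. There is no depth.
- bot.job_done(): hands the job in, once; it reports no verdict.
Trained networks look in a picture, given as the dict that the camera call returned (one of the last four; its "shot" number tells which), for a name from the list of things; names that differ only in an ending like _2 or _b are one class to them, and where a whole thing is asked for, a point or a joint stands for the part that bears it (a point fixed in the world has none). Each returns a list of dicts, best first, with "confidence" (0 to 1); they miss things now and then, are a little off and sometimes report something else, mostly with a low value. They report only what shows in the picture. A call takes as long as a camera call. They do not tell look-alikes from the thing itself.
- nets.search_frame(picture, query): "rect" ([left, top, right, bottom] in pixels, round what is visible of it).
- nets.silhouettes(picture, query): "region" (400x640 bool, what is visible of it) and "rect" ([left, top, right, bottom] in pixels, round what is visible of it).
The state is a dict: "time_s": time; "joints": joint angles; "qvel": joint speeds; "joint_torque": joint torques, N m; "eef_pos": TCP position; "orientation": TCP orientation; "contact_force": force on the tool from outside, world axes, zero at the start; "moment": the same for the moment, N m; "gripper_width": finger opening in m.
Only numpy, scipy, OpenCV 4.12 (cv2) and the standard library are available. Lean on these libraries where they do the work, as an engineer would, in place of code of your own. Each camera call takes 0.05 s, during which the arm holds its last target.

## Working session

There is one attempt and no reset: what is moved stays moved. The work goes in short steps, Python scripts to look and compute and a tool call to move; the robot and the scene stay as the last step left them, time stands still between calls to the robot, and variables do not carry over. Pictures are saved under pics/ and viewed, and the job is handed in when it is done.

Besides the shell and the picture viewer there is one more tool, called after "Call:" by a JSON object that holds its "op" and its "data", one argument or row to a line. step_arm: Moves the arm, as the interface text tells. Its arguments: {"type":"object","properties":{"deltas":{"type":"array"}},"required":["deltas"]}

```bash
mkdir -p pics; ls; python3 - <<'E'
from cell import bot, read_camera, nets
import cv2,json
print(bot.observe())
for n in ("scene","top","wrist"):
    p=read_camera(n); cv2.imwrite(f"pics/{n}0.png",p["pixels"]); print(n,p["mtx"].tolist(),p["k1"],p["position"],p["orientation"])
E
```

```text
pics
{'time_s': 0.0, 'joints': array([-71.97628069,  39.53165648, -11.14614427,  89.74367235,
         9.0142769 ,  51.70762329, -12.32843369]), 'qvel': array([-0.07060322,  0.00561032,  0.01354867, -0.01797515,  0.01314192,
        0.12590815, -0.01144919]), 'joint_torque': array([ 2.92254099e-04, -5.27561617e+01, -1.26663845e+00, -1.53430617e+01,
       -5.26337977e-02,  6.39322287e-03,  1.54417630e-04]), 'eef_pos': array([0.17305814, 0.59992895, 0.23793281]), 'orientation': array([[ 2.77054595e-01,  9.60854111e-01, -3.58019449e-04],
       [ 9.60852576e-01, -2.77054794e-01, -1.72307926e-03],
       [-1.75481879e-03,  1.33383117e-04, -9.99998451e-01]]), 'contact_force': array([-0.15991922, -0.03870892, -0.57068455]), 'moment': array([ 0.02662909,  0.04657232, -0.01502671]), 'gripper_width': 0.08810927577594596}
scene [[487.7036896687323, 0.0, 319.14709850720675], [0.0, 487.7036896687323, 200.89232101838712], [0.0, 0.0, 1.0]] -0.08469793829849635 [-0.12461897  0.42513212  0.56820904] [[-4.02404633e-01  4.87587506e-01 -7.74808967e-01]
 [-9.15461539e-01 -2.15089191e-01  3.40098236e-01]
 [-8.25383469e-04  8.46164915e-01  5.32920496e-01]]
top [[408.66165979050595, 0.0, 316.06956286654287], [0.0, 408.66165979050595, 202.6102836380122], [0.0, 0.0, 1.0]] 0.024159591714811298 [0.34044816 0.12678186 0.95384715] [[ 0.0655295   0.97120119 -0.22907234]
 [-0.99783878  0.06265983 -0.01978667]
 [-0.0048632   0.22987387  0.97320828]]
wrist [[327.63445554498367, 0.0, 321.60827652426866], [0.0, 327.63445554498367, 200.99523679949672], [0.0, 0.0, 1.0]] -0.057225407440175104 [0.10070981 0.62119916 0.38356082] [[ 0.27677214 -0.91873658 -0.28163855]
 [ 0.96093494  0.26428057  0.08221812]
 [-0.00110519 -0.29339201  0.95599158]]
```

View pics/scene0.png

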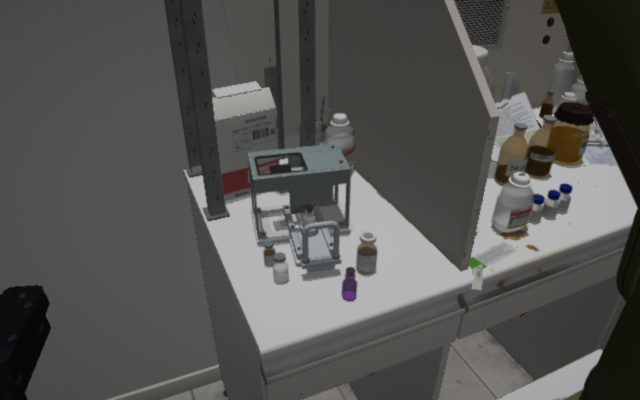

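View pics/top0.png

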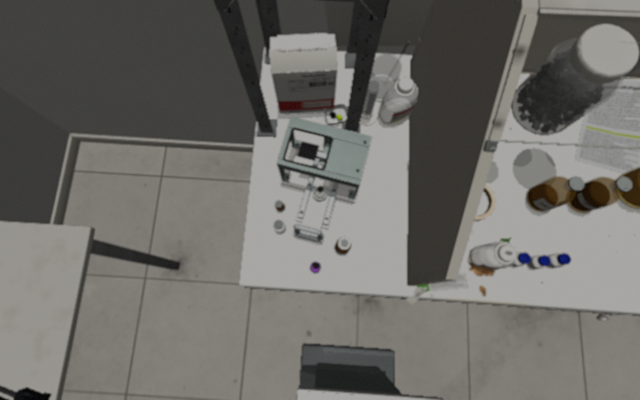

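```bash
cat > h.py <<'E'
import numpy as np, cv2
def ray(p,u,v):
    K=p["mtx"];x=(u-K[0,2])/K[0,0];y=(v-K[1,2])/K[1,1]
    rd=np.hypot(x,y);r=rd
    for _ in range(20): r=rd/(1+p["k1"]*r*r)
    s=r/rd if rd>0 else 1
    d=np.array([x*s,-y*s,-1.]);return np.array(p["position"]),np.array(p["orientation"])@d
def at_z(p,u,v,z):
    o,d=ray(p,u,v);return o+d*(z-o[2])/d[2]
def proj(p,X):
    c=np.array(p["orientation"]).T@(np.asarray(X)-p["position"])
    x,y=c[0]/-c[2],-c[1]/-c[2];f=1+p["k1"]*(x*x+y*y);K=p["mtx"]
    return np.array([K[0,0]*x*f+K[0,2],K[1,1]*y*f+K[1,2]])
E
python3 - <<'E'
from cell import bot, read_camera, nets
import cv2
for n in ("scene","top"):
    p=read_camera(n)
    for q in ("press","guard","window","lever","lever_pad","handle_bar","shuttle","vial","stopper_top","amber_vial","clear_vial","small_vial"):
        print(n,q,[(round(r["confidence"],2),[round(float(a)) for a in r["rect"]]) for r in nets.search_frame(p,q)][:3])
E
```

```text
scene press []
scene guard [(0.67, [247, 142, 352, 236]), (0.18, [306, 210, 308, 209])]
scene window [(0.66, [250, 143, 353, 236])]
scene lever [(0.7, [268, 163, 305, 173])]
scene lever_pad []
scene handle_bar [(0.91, [294, 221, 344, 274])]
scene shuttle [(0.7, [248, 144, 351, 236]), (0.56, [296, 219, 344, 273])]
scene vial [(0.92, [344, 265, 355, 301]), (0.51, [302, 206, 314, 224])]
scene stopper_top [(0.54, [306, 203, 313, 212])]
scene amber_vial [(0.6, [358, 230, 378, 277]), (0.18, [296, 219, 341, 273])]
scene clear_vial [(0.92, [272, 251, 289, 282])]
scene small_vial [(0.76, [262, 238, 277, 264])]
top press [(0.65, [277, 117, 370, 242])]
top guard [(0.89, [277, 117, 374, 196]), (0.47, [297, 143, 326, 162])]
top window []
top lever [(0.84, [299, 144, 326, 162])]
top lever_pad [(0.83, [297, 143, 329, 159])]
top handle_bar [(0.97, [291, 185, 331, 242])]
top shuttle [(0.69, [296, 184, 332, 242])]
top vial [(0.5, [311, 258, 317, 270]), (0.47, [297, 143, 326, 164])]
top stopper_top []
top amber_vial [(0.54, [334, 236, 353, 253])]
top clear_vial [(0.5, [275, 116, 371, 241]), (0.45, [271, 218, 285, 234])]
top small_vial [(0.57, [274, 200, 288, 215])]
```

```bash
python3 - <<'E'
import cv2
a=cv2.imread("pics/scene0.png")[125:305,235:385]; cv2.imwrite("pics/sz.png",cv2.resize(a,None,fx=4,fy=3.3,interpolation=cv2.INTER_CUBIC)[:600] if 0 else cv2.resize(a,(500,600),interpolation=cv2.INTER_CUBIC))
a=cv2.imread("pics/top0.png")[110:280,260:390]; cv2.imwrite("pics/tz.png",cv2.resize(a,(459,600),interpolation=cv2.INTER_CUBIC))
E
```

```text
(no output)
```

View pics/sz.png

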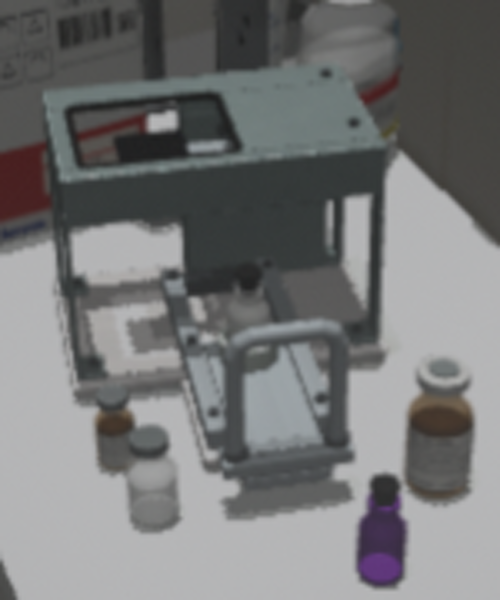

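View pics/tz.png

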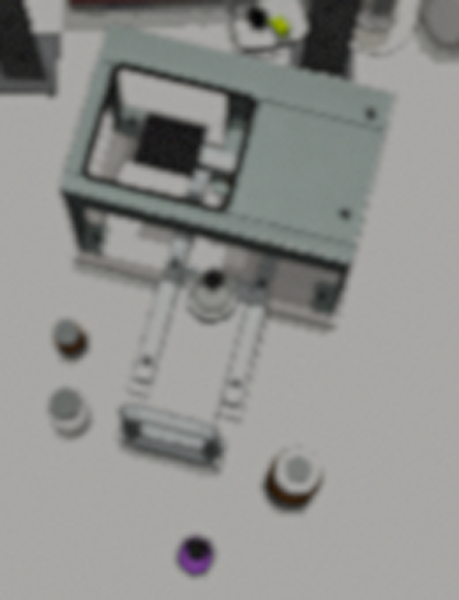

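View pics/wrist0.png

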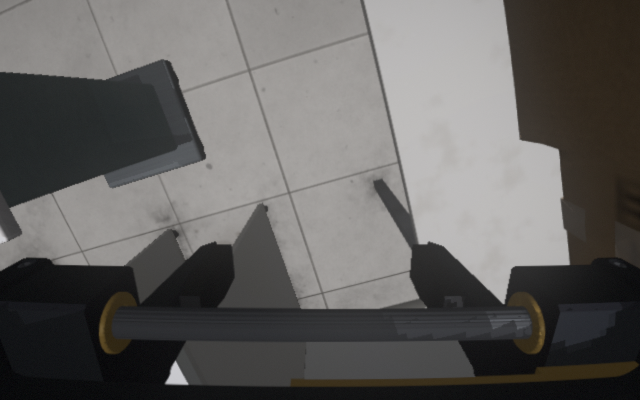

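```bash
python3 - <<'E'
from cell import read_camera
from h import *
P={n:read_camera(n) for n in("top","scene")}
S={"top":(3.53,260,110),"scene":(3.333,235,125)}
pts={"top":dict(gNL=(65,190),gFL=(108,27),gFR=(393,92),gNR=(357,252),wFL=(118,70),wFR=(253,100),wNR=(228,207),wNL=(88,178)),
"scene":dict(gNL=(54,168),gFL=(42,92),gFR=(335,68),gNR=(383,150),wFL=(70,107),wFR=(225,97),wNR=(240,152),wNL=(78,165))}
for n in pts:
    R={}
    for k,(a,b) in pts[n].items():
        s,x,y=S[n]; R[k]=at_z(P[n],a/s+x,b/s+y,.143)[:2]; print(n,k,R[k].round(4))
    for a,b in(("gNL","gFL"),("gNR","gFR"),("gNL","gNR"),("gFL","gFR"),("wNL","wFL"),("wNR","wFR"),("wNR","wNL"),("wFR","wFL")):
        d=R[b]-R[a];print(a,b,np.linalg.norm(d).round(4),np.degrees(np.arctan2(d[1],d[0])).round(1))
    print("wc",sum(R[k] for k in R if k[0]=='w')/4,"gc",sum(R[k] for k in R if k[0]=='g')/4)
s,x,y=S["top"]
print("hoop top", [at_z(P["top"],a/s+x,b/s+y,.111) for a,b in((124,408),(215,432))],"pad",at_z(P["top"],171/s+x,143/s+y,.133),"stop",at_z(P["top"],213/s+x,279/s+y,.08))
s,x,y=S["scene"]
print("hoop top", [at_z(P["scene"],a/s+x,b/s+y,.111) for a,b in((232,335),(345,325))])
E
```

```text
top gNL [0.6092 0.2271]
top gFL [0.7144 0.21  ]
top gFR [0.6832 0.036 ]
top gNR [0.5822 0.0535]
top wFL [0.6869 0.2018]
top wFR [0.6729 0.1195]
top wNR [0.6049 0.1303]
top wNL [0.6175 0.2141]
gNL gFL 0.1066 -9.2
gNR gFR 0.1026 -9.8
gNL gNR 0.1757 -98.8
gFL gFR 0.1767 -100.2
wNL wFL 0.0705 -10.1
wNR wFR 0.0689 -9.1
wNR wNL 0.0847 81.4
wFR wFL 0.0835 80.3
wc [0.64553827 0.16643174] gc [0.64724861 0.13164462]
scene gNL [0.6209 0.2305]
scene gFL [0.7114 0.2103]
scene gFR [0.671  0.0401]
scene gNR [0.5676 0.0601]
scene wFL [0.6863 0.201 ]
scene wFR [0.6619 0.1149]
scene wNR [0.597  0.1324]
scene wNL [0.6188 0.2177]
gNL gFL 0.0927 -12.6
gNR gFR 0.1053 -11.0
gNL gNR 0.1786 -107.4
gFL gFR 0.1749 -103.4
wNL wFL 0.0695 -13.9
wNR wFR 0.0672 -15.1
wNR wNL 0.0881 75.6
wFR wFL 0.0895 74.2
wc [0.64097974 0.16652272] gc [0.64271927 0.13523127]
hoop top [array([0.48675245, 0.18439727, 0.111     ]), array([0.47590622, 0.12968821, 0.111     ])] pad [0.64625274 0.16712668 0.133     ] stop [0.57755925 0.13713548 0.08      ]
hoop top [array([0.48078105, 0.18530667, 0.111     ]), array([0.46622381, 0.13106154, 0.111     ])]
```

```bash
python3 - <<'E'
from cell import read_camera
from h import *
import cv2
P={n:read_camera(n) for n in("top","scene")}
for uv in((257,135),(275,132),(257,122),(345,130),(360,132)): print("top",uv,at_z(P["top"],*uv,0).round(3))
for uv in((206,219),(228,213)): print("scene",uv,at_z(P["scene"],*uv,0).round(3))
a=P["top"]["pixels"][0:150,200:430]; cv2.imwrite("pics/poles.png",cv2.resize(a,(782,510),interpolation=cv2.INTER_CUBIC))
E
```

```text
top (257, 135) [0.728 0.305 0.   ]
top (275, 132) [0.739 0.26  0.   ]
top (257, 122) [0.763 0.308 0.   ]
top (345, 130) [0.756 0.086 0.   ]
top (360, 132) [0.753 0.049 0.   ]
scene (206, 219) [0.732 0.306 0.   ]
scene (228, 213) [0.735 0.258 0.   ]
```

View pics/poles.png

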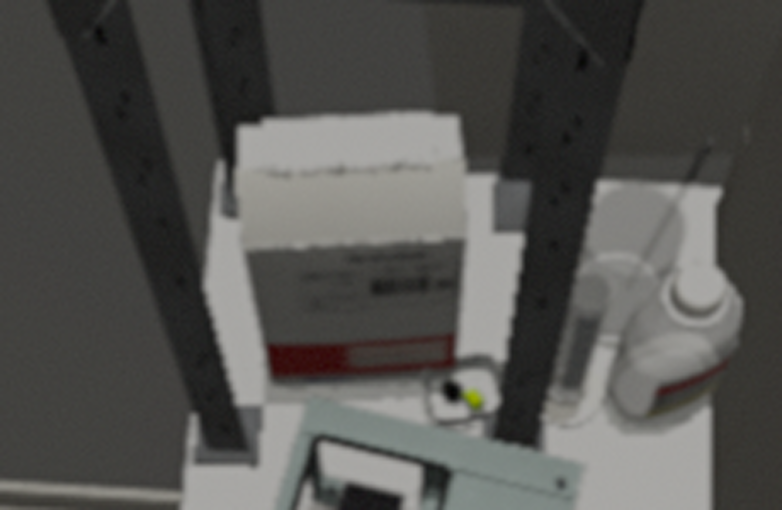

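Call:
{"op": "step_arm", "data": {
  "deltas": [
    {"grip":255,"linear":[-20,20,0],"twist":[0,0,0]},
    {"grip":255,"linear":[-42,42,0],"twist":[0,0,-0.02]},
    {"grip":255,"linear":[-66,66,0],"twist":[0,0,-0.04]},
    {"grip":255,"linear":[-90,90,0],"twist":[0,0,-0.06]},
    {"grip":255,"linear":[-114,114,0],"twist":[0,0,-0.08]},
    {"grip":255,"linear":[-138,138,0],"twist":[0,0,-0.1]},
    {"grip":255,"linear":[-160,160,0],"twist":[0,0,-0.1]},
    {"grip":255,"linear":[-175,178,0],"twist":[0,0,-0.1]}
  ]
}}

```text
time_s: 2.32
eef_pos: [0.2968, 0.38, 0.2388]
orientation: [[0.182, 0.983, 0.0], [0.983, -0.182, -0.002], [-0.002, 0.001, -1.0]]
contact_force: [0.3, -0.3, 0.4]
gripper_width: 0.0371
```

Call:
{"op": "step_arm", "data": {
  "deltas": [
    {"grip":255,"linear":[-25,20,0],"twist":[0,0,0]},
    {"grip":255,"linear":[-50,42,0],"twist":[0,0,0]},
    {"grip":255,"linear":[-75,65,0],"twist":[0,0,0]},
    {"grip":255,"linear":[-100,88,0],"twist":[0,0,0]},
    {"grip":255,"linear":[-125,110,0],"twist":[0,0,0]},
    {"grip":255,"linear":[-150,130,0],"twist":[0,0,0]},
    {"grip":255,"linear":[-175,148,0],"twist":[0,0,0]},
    {"grip":255,"linear":[-189,160,0],"twist":[0,0,0]}
  ]
}}

```text
time_s: 2.98
eef_pos: [0.421, 0.1613, 0.2393]
orientation: [[0.186, 0.983, 0.001], [0.983, -0.186, -0.004], [-0.003, 0.001, -1.0]]
contact_force: [0.5, -0.8, -0.1]
gripper_width: 0.0001
```

```bash
python3 - <<'E'
from cell import bot,read_camera
import cv2
o=bot.observe();print(o["eef_pos"],o["joints"],o["gripper_width"])
p=read_camera("wrist");cv2.imwrite("pics/w1.png",p["pixels"])
p=read_camera("top");cv2.imwrite("pics/t1.png",p["pixels"])
E
```

```text
[0.42100948 0.16134167 0.23927369] [-15.93248485  27.29743897 -16.38820612 118.27589232  13.00195984
  36.16310863  38.14704463] 0.00013685194954172076
```

View pics/w1.png

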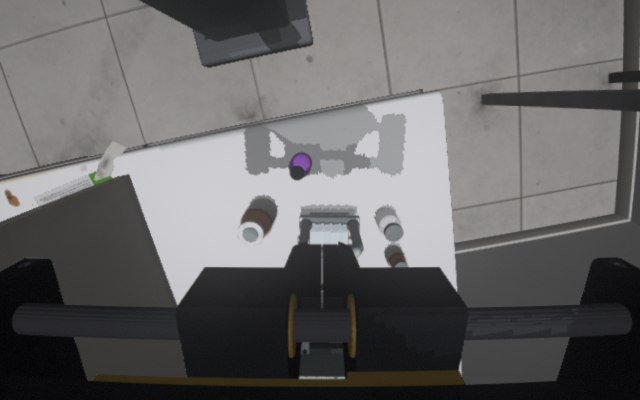

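View pics/t1.png

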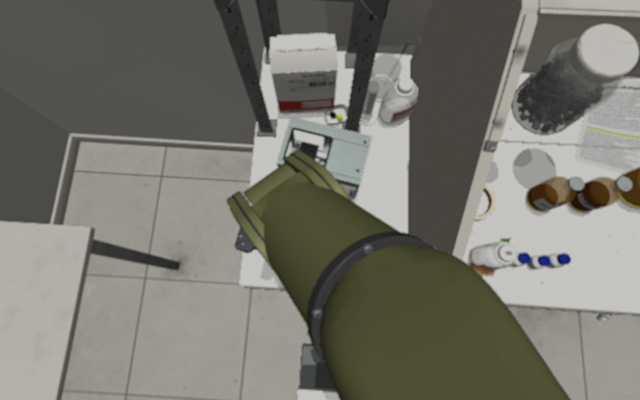

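```bash
python3 - <<'E'
from cell import bot,read_camera
from h import *
p=read_camera("wrist")
for uv in((305,248),(357,248),(331,248)): print(at_z(p,*uv,.106).round(4))
for X in((.481,.157,.106),(.486,.184,.106),(.476,.130,.106)): print(proj(p,X).round(0))
t=read_camera("top")
cv2.imwrite("pics/w1z.png",cv2.resize(p["pixels"][180:300,220:420],(800,480),interpolation=cv2.INTER_CUBIC))
E
```

```text
[0.4738 0.1355 0.106 ]
[0.4829 0.1832 0.106 ]
[0.4783 0.1593 0.106 ]
[329. 251.]
[358. 251.]
[300. 251.]
```

View pics/w1z.png

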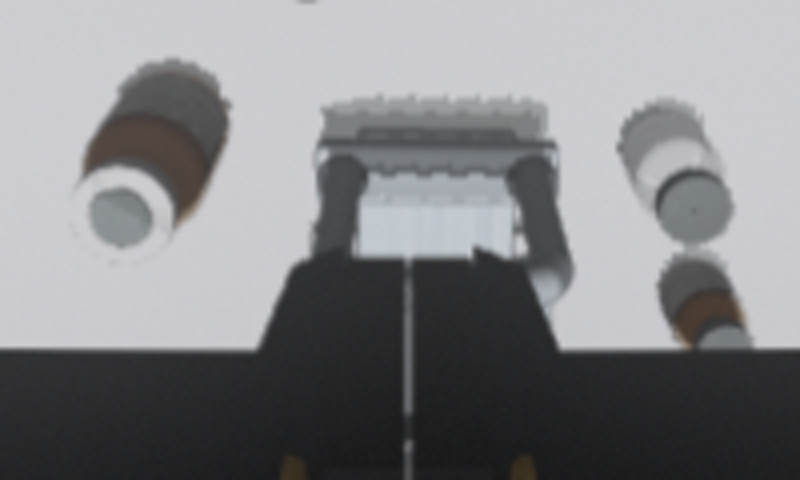

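Call:
{"op": "step_arm", "data": {
  "deltas": [
    {"grip":255,"linear":[2,0,20],"twist":[0,0,0]},
    {"grip":255,"linear":[4,0,45],"twist":[0,0,0]},
    {"grip":255,"linear":[6,0,72],"twist":[0,0,0]},
    {"grip":255,"linear":[8,0,100],"twist":[0,0,0]},
    {"grip":255,"linear":[8,0,125],"twist":[0,0,0]},
    {"grip":255,"linear":[8,0,142],"twist":[0,0,0]},
    {"grip":255,"linear":[8,0,151],"twist":[0,0,0]},
    {"grip":255,"linear":[8,0,151],"twist":[0,0,0]}
  ]
}}

```text
time_s: 3.85
eef_pos: [0.4197, 0.1751, 0.0867]
orientation: [[0.178, 0.984, -0.003], [0.984, -0.178, -0.001], [-0.002, -0.002, -1.0]]
contact_force: [0.3, 0.3, 1.3]
gripper_width: 0.0005
```

Call:
{"op": "step_arm", "data": {
  "deltas": [
    {"grip":255,"linear":[0,8,0],"twist":[0,0,0]},
    {"grip":255,"linear":[0,16,0],"twist":[0,0,0]},
    {"grip":255,"linear":[0,24,0],"twist":[0,0,0]},
    {"grip":255,"linear":[0,32,0],"twist":[0,0,0]},
    {"grip":255,"linear":[0,38,0],"twist":[0,0,0]},
    {"grip":255,"linear":[0,44,0],"twist":[0,0,0]}
  ]
}}

```text
time_s: 4.35
eef_pos: [0.4644, 0.1669, 0.087]
orientation: [[0.18, 0.984, -0.001], [0.984, -0.18, -0.001], [-0.001, -0.001, -1.0]]
contact_force: [-0.8, -0.0, 0.0]
gripper_width: 0.0004
```

```bash
python3 - <<'E'
from cell import bot,read_camera
import cv2
o=bot.observe();print(o["eef_pos"],o["contact_force"])
p=read_camera("scene");cv2.imwrite("pics/s2.png",cv2.resize(p["pixels"][125:305,205:405],(660,594)))
E
```

```text
[0.46436666 0.16691495 0.08704613] [-0.81883152 -0.02072736  0.01357951]
```

View pics/s2.png

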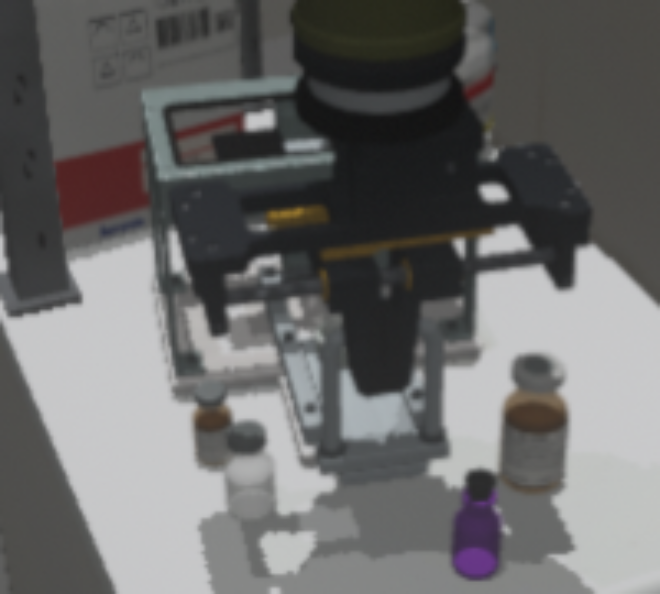

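```bash
python3 - <<'E'
from cell import bot,read_camera
from h import *
p=read_camera("scene")
for z in (.13,.14,.15,.16,.17): print(z,proj(p,(.481,.259,z)).round(1),proj(p,(.448,.075,z)).round(1), at_z(p,270,225,z).round(3),at_z(p,205+565/3.3,125+285/3.3,z).round(3))
E
```

```text
0.13 [260.6 226.4] [374.5 210.9] [0.479 0.244 0.13 ] [0.446 0.073 0.13 ]
0.14 [260.2 221.1] [374.9 205.7] [0.465 0.248 0.14 ] [0.433 0.081 0.14 ]
0.15 [259.8 215.8] [375.2 200.5] [0.451 0.253 0.15 ] [0.42  0.089 0.15 ]
0.16 [259.3 210.3] [375.6 195.2] [0.437 0.257 0.16 ] [0.407 0.097 0.16 ]
0.17 [258.9 204.8] [376.  189.9] [0.424 0.261 0.17 ] [0.393 0.105 0.17 ]
```

Call:
{"op": "step_arm", "data": {
  "deltas": [
    {"grip":255,"linear":[0,3,0],"twist":[0,0,0]},
    {"grip":255,"linear":[0,7,0],"twist":[0,0,0]},
    {"grip":255,"linear":[0,12,0],"twist":[0,0,0]},
    {"grip":255,"linear":[0,17,0],"twist":[0,0,0]},
    {"grip":255,"linear":[0,22,0],"twist":[0,0,0]},
    {"grip":255,"linear":[0,27,0],"twist":[0,0,0]},
    {"grip":255,"linear":[0,32,0],"twist":[0,0,0]},
    {"grip":255,"linear":[0,36,0],"twist":[0,0,0]}
  ]
}}

```text
time_s: 5.12
eef_pos: [0.5005, 0.1598, 0.0867]
orientation: [[0.181, 0.983, -0.001], [0.983, -0.181, -0.001], [-0.001, -0.001, -1.0]]
contact_force: [-1.4, -0.8, 0.6]
gripper_width: 0.0006
```

Call:
{"op": "step_arm", "data": {
  "deltas": [
    {"grip":255,"linear":[0,4,0],"twist":[0,0,0]},
    {"grip":255,"linear":[0,8,0],"twist":[0,0,0]},
    {"grip":255,"linear":[0,12,0],"twist":[0,0,0]},
    {"grip":255,"linear":[0,15,0],"twist":[0,0,0]},
    {"grip":255,"linear":[0,18,0],"twist":[0,0,0]},
    {"grip":255,"linear":[0,20,0],"twist":[0,0,0]}
  ]
}}

```text
time_s: 5.62
eef_pos: [0.5205, 0.156, 0.0866]
orientation: [[0.181, 0.983, -0.001], [0.983, -0.181, -0.001], [-0.001, -0.001, -1.0]]
contact_force: [-1.0, -1.2, 0.1]
gripper_width: 0.0003
```

Continue in small steps until the force rises.

Call:
{"op": "step_arm", "data": {
  "deltas": [
    {"grip":255,"linear":[0,1,0],"twist":[0,0,0]},
    {"grip":255,"linear":[0,2,0],"twist":[0,0,0]},
    {"grip":255,"linear":[0,3,0],"twist":[0,0,0]},
    {"grip":255,"linear":[0,4,0],"twist":[0,0,0]},
    {"grip":255,"linear":[0,5,0],"twist":[0,0,0]},
    {"grip":255,"linear":[0,6,0],"twist":[0,0,0]}
  ]
}}

```text
time_s: 6.12
eef_pos: [0.5264, 0.1549, 0.0866]
orientation: [[0.181, 0.983, -0.001], [0.983, -0.181, -0.001], [-0.002, -0.001, -1.0]]
contact_force: [-2.0, -0.4, 0.1]
gripper_width: 0.0006
```

Call:
{"op": "step_arm", "data": {
  "deltas": [
    {"grip":255,"linear":[0,1,0],"twist":[0,0,0]},
    {"grip":255,"linear":[0,2,0],"twist":[0,0,0]},
    {"grip":255,"linear":[0,3,0],"twist":[0,0,0]},
    {"grip":255,"linear":[0,4,0],"twist":[0,0,0]}
  ]
}}

```text
time_s: 6.45
eef_pos: [0.5268, 0.1547, 0.0864]
orientation: [[0.18, 0.984, -0.008], [0.984, -0.18, -0.002], [-0.004, -0.007, -1.0]]
contact_force: [-11.9, 0.6, 7.1]
gripper_width: 0.0004
```

```bash
python3 - <<'E'
from cell import bot,read_camera
import cv2
o=bot.observe();print(o["eef_pos"],o["contact_force"])
p=read_camera("scene");cv2.imwrite("pics/s3.png",cv2.resize(p["pixels"][125:305,205:405],(660,594)))
E
```

```text
[0.52675048 0.15471119 0.08640985] [-11.87989198   0.56249029   7.10628711]
```

View pics/s3.png

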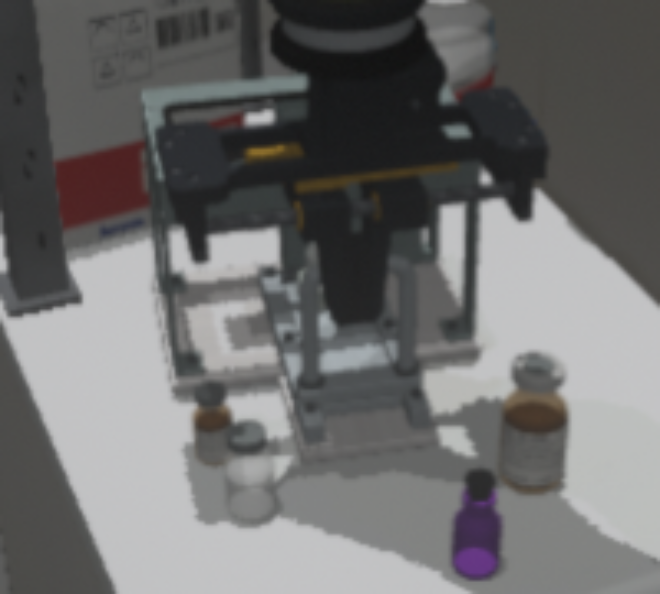

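Call:
{"op": "step_arm", "data": {
  "deltas": [
    {"grip":255,"linear":[0,-5,0],"twist":[0,0,0]},
    {"grip":255,"linear":[0,-10,0],"twist":[0,0,0]},
    {"grip":255,"linear":[0,-12,-15],"twist":[0,0,0]},
    {"grip":255,"linear":[0,-12,-40],"twist":[0,0,0]},
    {"grip":255,"linear":[0,-12,-70],"twist":[0,0,0]},
    {"grip":255,"linear":[0,-12,-95],"twist":[0,0,0]},
    {"grip":255,"linear":[0,-12,-110],"twist":[0,0,0]},
    {"grip":255,"linear":[0,-12,-110],"twist":[0,0,0]}
  ]
}}

```text
time_s: 7.17
eef_pos: [0.5186, 0.1584, 0.1999]
orientation: [[0.18, 0.984, 0.001], [0.984, -0.18, 0.001], [0.001, 0.0, -1.0]]
contact_force: [0.0, 0.0, 0.1]
gripper_width: 0.0004
```

```bash
python3 - <<'E'
from cell import bot,read_camera
from h import *
o=bot.observe();print(o["eef_pos"],o["contact_force"])
p=read_camera("scene");cv2.imwrite("pics/s4.png",cv2.resize(p["pixels"][95:275,205:405],(660,594)))
q=read_camera("top");cv2.imwrite("pics/t4.png",cv2.resize(q["pixels"][100:280,230:430],(660,594)))
R=o["orientation"];print(R.T@(np.array([.645,.1665,.197])-o["eef_pos"]))
E
```

```text
[0.51861166 0.15840393 0.19992204] [0.03864849 0.03740135 0.06703254]
[0.03070785 0.1228661  0.00300767]
```

View pics/s4.png

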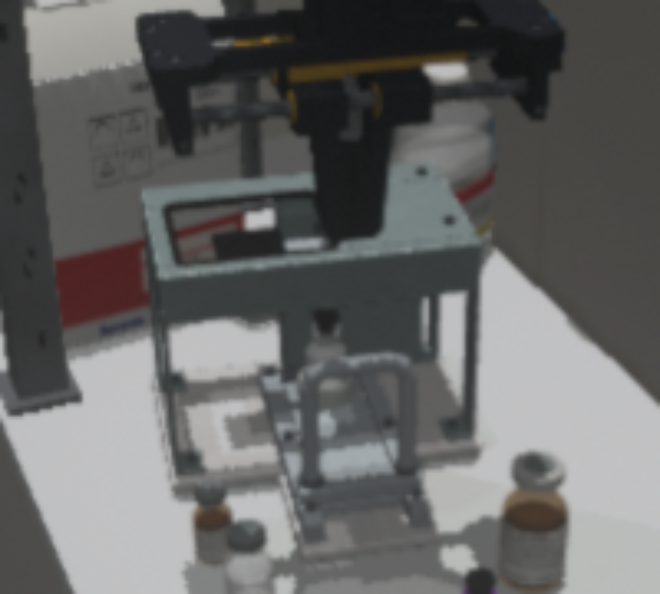

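View pics/t4.png

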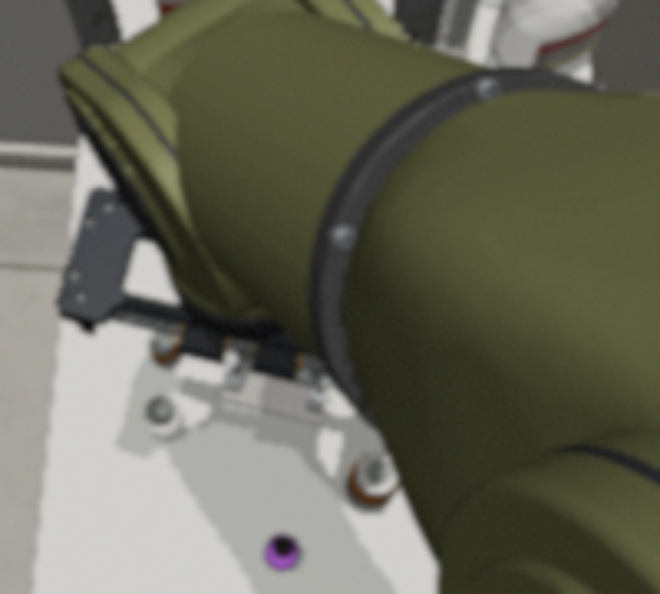

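```bash
python3 - <<'E'
from cell import bot,read_camera
from h import *
q=read_camera("top");cv2.imwrite("pics/t5.png",q["pixels"])
for z in(.35,.45,.55): print(z,at_z(q,250,123,z).round(3),at_z(q,306,99,z).round(3))
cv2.imwrite("pics/s5.png",read_camera("scene")["pixels"])
E
```

```text
0.35 [0.606 0.252 0.35 ] [0.653 0.167 0.35 ]
0.45 [0.562 0.232 0.45 ] [0.601 0.16  0.45 ]
0.55 [0.518 0.211 0.55 ] [0.549 0.153 0.55 ]
```

View pics/t5.png

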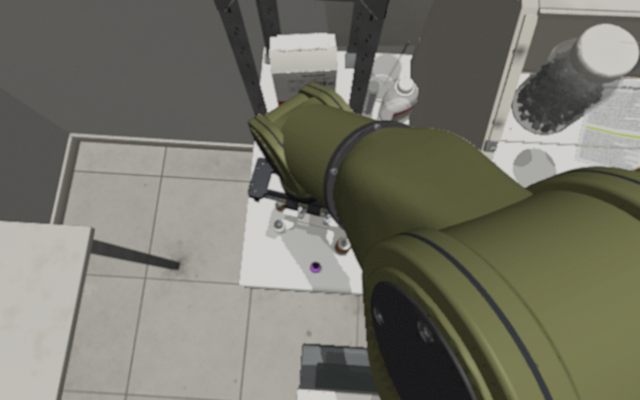

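View pics/s5.png

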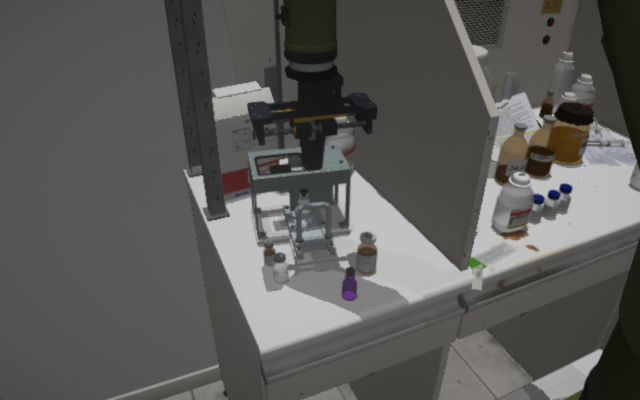

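Call:
{"op": "step_arm", "data": {
  "deltas": [
    {"grip":255,"linear":[3,10,0],"twist":[0,0,0]},
    {"grip":255,"linear":[7,25,0],"twist":[0,0,0]},
    {"grip":255,"linear":[11,42,0],"twist":[0,0,0]},
    {"grip":255,"linear":[15,60,0],"twist":[0,0,0]},
    {"grip":255,"linear":[20,78,0],"twist":[0,0,0]},
    {"grip":255,"linear":[25,96,0],"twist":[0,0,0]},
    {"grip":255,"linear":[29,112,0],"twist":[0,0,0]},
    {"grip":255,"linear":[31,123,0],"twist":[0,0,0]}
  ]
}}

```text
time_s: 8.03
eef_pos: [0.6427, 0.1652, 0.1921]
orientation: [[0.18, 0.984, -0.011], [0.984, -0.18, -0.003], [-0.005, -0.01, -1.0]]
contact_force: [0.1, 0.8, -0.4]
gripper_width: 0.0004
```

```bash
python3 - <<'E'
from cell import bot,read_camera
from h import *
o=bot.observe();print(o["eef_pos"],o["contact_force"],o["joints"])
p=read_camera("scene");cv2.imwrite("pics/s6.png",cv2.resize(p["pixels"][65:245,205:405],(660,594)))
q=read_camera("top");cv2.imwrite("pics/t6.png",q["pixels"])
w=read_camera("wrist");cv2.imwrite("pics/w6.png",w["pixels"])
E
```

```text
[0.64273429 0.16519093 0.1921426 ] [ 0.09190371  0.75189414 -0.35996284] [ -9.42069502  46.3078849  -17.4916928   84.10395897  15.81200341
  52.66345751  48.05490252]
```

View pics/s6.png

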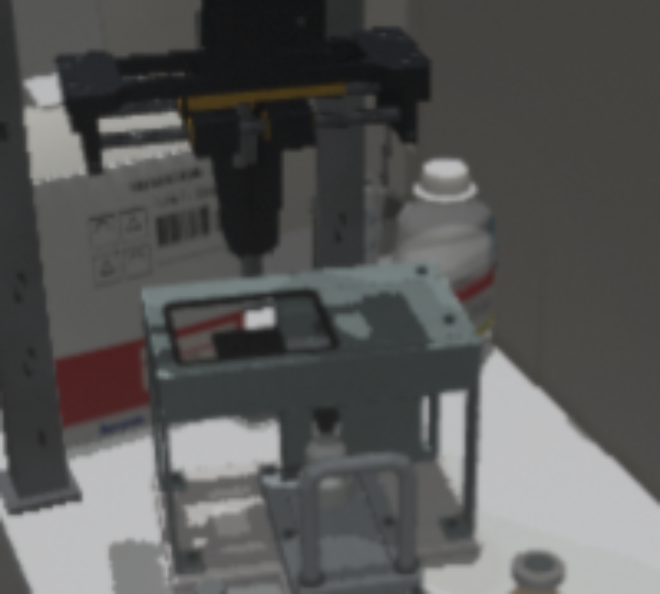

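View pics/t6.png

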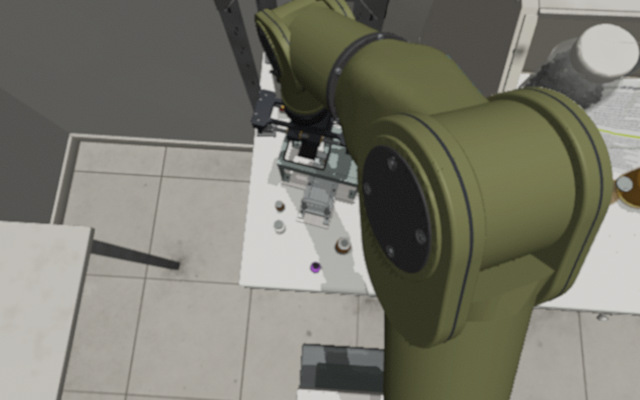

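View pics/w6.png

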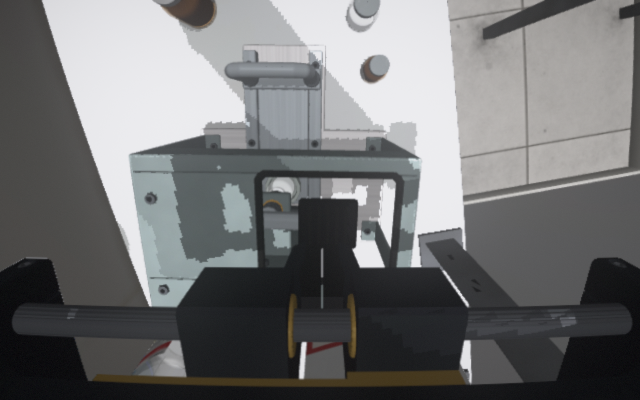

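```bash
cat > m.py <<'E'
from cell import bot,read_camera
from h import *
o=bot.observe();w=read_camera("wrist")
T=np.array(o["eef_pos"]);R=np.array(o["orientation"])
print(T)
for n,uv,z in(("padNL",(358,199),.133),("padNR",(298,198),.133),("winNL",(392,178),.143),("winNR",(264,178),.143),("barL",(320,70),.106),("barR",(226,70),.106),("gNL",(419,157),.143),("gNR",(132,155),.143)):
    X=at_z(w,*uv,z); print(n,X.round(4),"tool",(R.T@(X-T)*1000).round(1))
E
python3 m.py
```

```text
[0.64138471 0.16490157 0.19233669]
padNL [0.6314 0.1908 0.133 ] tool [ 24.  -13.9  59.4]
padNR [0.6237 0.1523 0.133 ] tool [-15.2 -14.5  59.6]
winNL [0.6188 0.2127 0.143 ] tool [ 43.2 -30.3  49.4]
winNR [0.6049 0.1357 0.143 ] tool [-35.1 -30.1  49.9]
barL [0.5464 0.1809 0.106 ] tool [ -0.9 -95.4  87.4]
barR [0.5346 0.1188 0.106 ] tool [-64.  -95.9  87.7]
gNL [0.6089 0.2303 0.143 ] tool [ 58.8 -43.2  49.5]
gNR [0.576  0.0588 0.143 ] tool [-115.9  -44.7   50.5]
```

Call:
{"op": "step_arm", "data": {
  "deltas": [
    {"grip":255,"linear":[3,2,0],"twist":[0.005,0,0]},
    {"grip":255,"linear":[6,4,0],"twist":[0.01,0,0]},
    {"grip":255,"linear":[6,4,0],"twist":[0.01,0,0]},
    {"grip":255,"linear":[6,4,10],"twist":[0.01,0,0]},
    {"grip":255,"linear":[6,4,25],"twist":[0.01,0,0]},
    {"grip":255,"linear":[6,4,38],"twist":[0.01,0,0]},
    {"grip":255,"linear":[6,4,47],"twist":[0.01,0,0]},
    {"grip":255,"linear":[6,4,50],"twist":[0.01,0,0]}
  ]
}}

```text
time_s: 8.9
eef_pos: [0.6437, 0.1695, 0.1403]
orientation: [[0.179, 0.984, -0.025], [0.984, -0.179, -0.003], [-0.008, -0.024, -1.0]]
contact_force: [-0.1, -0.3, -0.4]
gripper_width: 0.0003
```

```bash
python3 - <<'E'
from cell import bot,read_camera
from h import *
o=bot.observe();print(o["eef_pos"],o["orientation"].round(3),o["contact_force"])
p=read_camera("scene");cv2.imwrite("pics/s7.png",cv2.resize(p["pixels"][65:245,205:405],(660,594)))
w=read_camera("wrist");cv2.imwrite("pics/w7.png",w["pixels"])
E
```

```text
[0.6437271  0.16954385 0.14027617] [[ 0.179  0.984 -0.025]
 [ 0.984 -0.179 -0.003]
 [-0.008 -0.024 -1.   ]] [-0.14149842 -0.32092246 -0.3837102 ]
```

View pics/s7.png

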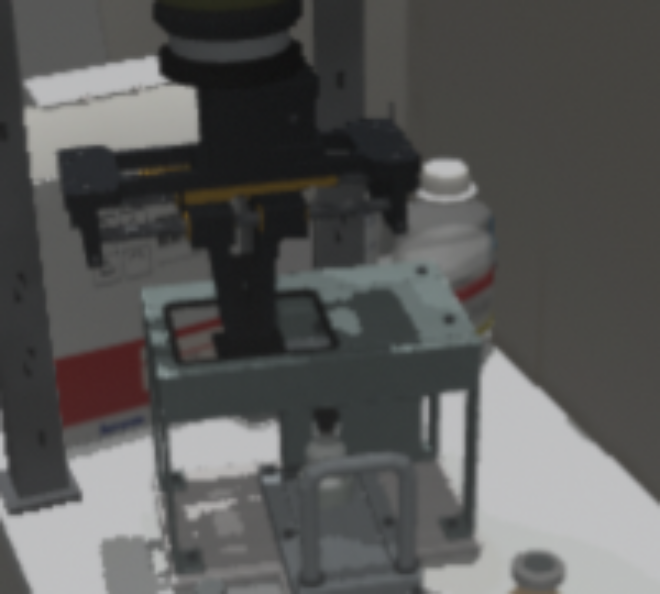

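View pics/w7.png

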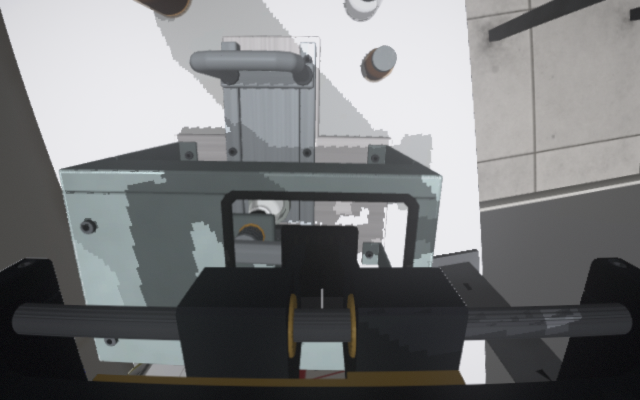

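Call:
{"op": "step_arm", "data": {
  "deltas": [
    {"grip":255,"linear":[0,1,3],"twist":[-0.01,0,0]},
    {"grip":255,"linear":[0,1,6],"twist":[-0.02,0,0]},
    {"grip":255,"linear":[0,1,9],"twist":[-0.02,0,0]},
    {"grip":255,"linear":[0,1,12],"twist":[-0.02,0,0]},
    {"grip":255,"linear":[0,1,15],"twist":[-0.02,0,0]},
    {"grip":255,"linear":[0,1,18],"twist":[-0.02,0,0]},
    {"grip":255,"linear":[0,1,21],"twist":[-0.02,0,0]},
    {"grip":255,"linear":[0,1,24],"twist":[-0.02,0,0]}
  ]
}}

```text
time_s: 9.67
eef_pos: [0.6454, 0.1707, 0.1181]
orientation: [[0.179, 0.984, -0.002], [0.984, -0.179, -0.005], [-0.005, -0.001, -1.0]]
contact_force: [-1.0, 1.2, 6.9]
gripper_width: 0.0003
```

Call:
{"op": "step_arm", "data": {
  "deltas": [
    {"grip":255,"linear":[0,0,2],"twist":[0,0,0]},
    {"grip":255,"linear":[0,0,4],"twist":[0,0,0]},
    {"grip":255,"linear":[0,0,6],"twist":[0,0,0]},
    {"grip":255,"linear":[0,0,8],"twist":[0,0,0]},
    {"grip":255,"linear":[0,0,9],"twist":[0,0,0]},
    {"grip":255,"linear":[0,0,10],"twist":[0,0,0]}
  ]
}}

```text
time_s: 10.17
eef_pos: [0.6454, 0.1701, 0.1096]
orientation: [[0.179, 0.984, -0.002], [0.984, -0.179, -0.006], [-0.006, -0.001, -1.0]]
contact_force: [-5.8, -1.5, 18.6]
gripper_width: 0.0009
```

Call:
{"op": "step_arm", "data": {
  "deltas": [
    {"grip":255,"linear":[0,0,2],"twist":[0,0,0]},
    {"grip":255,"linear":[0,0,3],"twist":[0,0,0]},
    {"grip":255,"linear":[0,0,3],"twist":[0,0,0]},
    {"grip":255,"linear":[0,0,3],"twist":[0,0,0]},
    {"grip":255,"linear":[0,0,3],"twist":[0,0,0]},
    {"grip":255,"linear":[0,0,3],"twist":[0,0,0]},
    {"grip":255,"linear":[0,0,3],"twist":[0,0,0]},
    {"grip":255,"linear":[0,0,3],"twist":[0,0,0]}
  ]
}}

```text
time_s: 10.83
eef_pos: [0.6455, 0.1701, 0.1093]
orientation: [[0.18, 0.984, -0.001], [0.984, -0.18, -0.006], [-0.006, -0.0, -1.0]]
contact_force: [-6.2, -0.7, 20.1]
gripper_width: 0.0004
```

```bash
python3 - <<'E'
from cell import bot,read_camera
from h import *
o=bot.observe();print(o["eef_pos"],o["orientation"].round(3),o["contact_force"])
p=read_camera("scene");cv2.imwrite("pics/s8.png",cv2.resize(p["pixels"][115:245,235:365],(600,600),interpolation=cv2.INTER_CUBIC))
w=read_camera("wrist");cv2.imwrite("pics/w8.png",w["pixels"])
E
```

```text
[0.64548998 0.17008006 0.10931793] [[ 0.18   0.984 -0.001]
 [ 0.984 -0.18  -0.006]
 [-0.006 -0.    -1.   ]] [-6.23962825 -0.66056521 20.14740872]
```

View pics/s8.png

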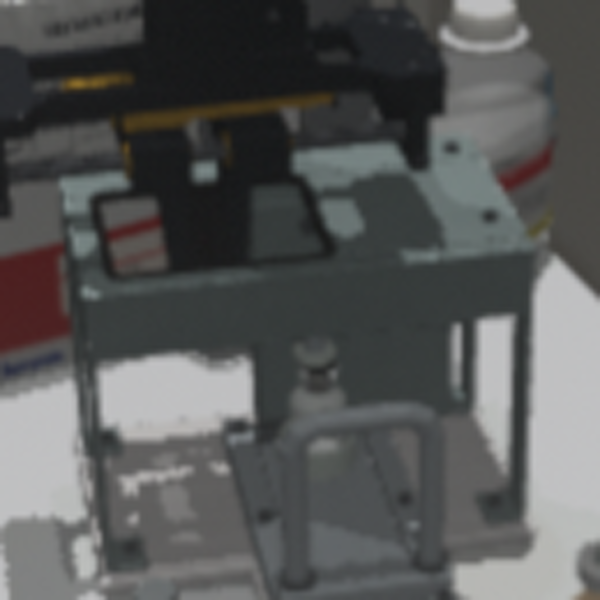

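View pics/w8.png

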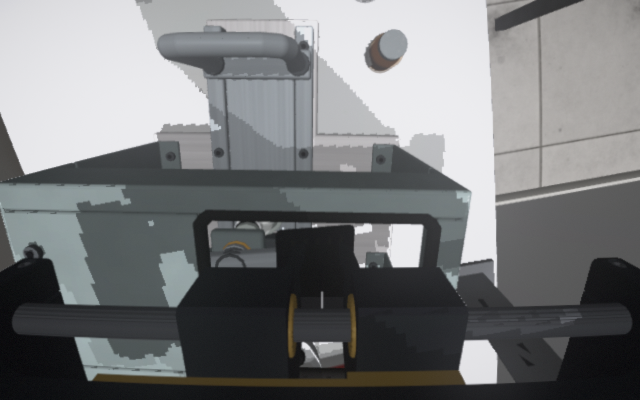

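Call:
{"op": "step_arm", "data": {
  "deltas": [
    {"grip":255,"linear":[0,0,3],"twist":[0,0,0]},
    {"grip":255,"linear":[0,0,3],"twist":[0,0,0]},
    {"grip":255,"linear":[0,0,3],"twist":[0,0,0]},
    {"grip":255,"linear":[0,0,3],"twist":[0,0,0]},
    {"grip":255,"linear":[0,0,3],"twist":[0,0,0]},
    {"grip":255,"linear":[0,0,3],"twist":[0,0,0]},
    {"grip":255,"linear":[0,0,3],"twist":[0,0,0]},
    {"grip":255,"linear":[0,0,3],"twist":[0,0,0]}
  ]
}}

```text
time_s: 11.6
eef_pos: [0.6455, 0.1701, 0.1093]
orientation: [[0.18, 0.984, -0.001], [0.984, -0.18, -0.006], [-0.006, 0.001, -1.0]]
contact_force: [-6.0, -0.3, 21.9]
gripper_width: 0.0007
```

Call:
{"op": "step_arm", "data": {
  "deltas": [
    {"grip":255,"linear":[0,0,-4],"twist":[0,0,0]},
    {"grip":255,"linear":[0,0,-9],"twist":[0,0,0]},
    {"grip":255,"linear":[0,0,-15],"twist":[0,0,0]},
    {"grip":255,"linear":[0,0,-22],"twist":[0,0,0]},
    {"grip":255,"linear":[0,0,-32],"twist":[0,0,0]},
    {"grip":255,"linear":[0,0,-50],"twist":[0,0,0]},
    {"grip":255,"linear":[0,0,-70],"twist":[0,0,0]},
    {"grip":255,"linear":[0,0,-80],"twist":[0,0,0]}
  ]
}}

```text
time_s: 12.27
eef_pos: [0.6466, 0.1698, 0.1914]
orientation: [[0.181, 0.983, 0.002], [0.983, -0.181, -0.007], [-0.006, 0.003, -1.0]]
contact_force: [0.5, 0.6, -0.7]
gripper_width: 0.0
```

```bash
python3 - <<'E'
from cell import bot,read_camera
from h import *
o=bot.observe();print(o["eef_pos"],o["orientation"].round(3),o["contact_force"])
p=read_camera("scene");cv2.imwrite("pics/s9.png",cv2.resize(p["pixels"][115:245,235:365],(600,600),interpolation=cv2.INTER_CUBIC))
w=read_camera("wrist");cv2.imwrite("pics/w9.png",w["pixels"])
E
```

```text
[0.64657857 0.16978939 0.19137797] [[ 0.181  0.983  0.002]
 [ 0.983 -0.181 -0.007]
 [-0.006  0.003 -1.   ]] [ 0.53544113  0.60379421 -0.67725453]
```

View pics/s9.png

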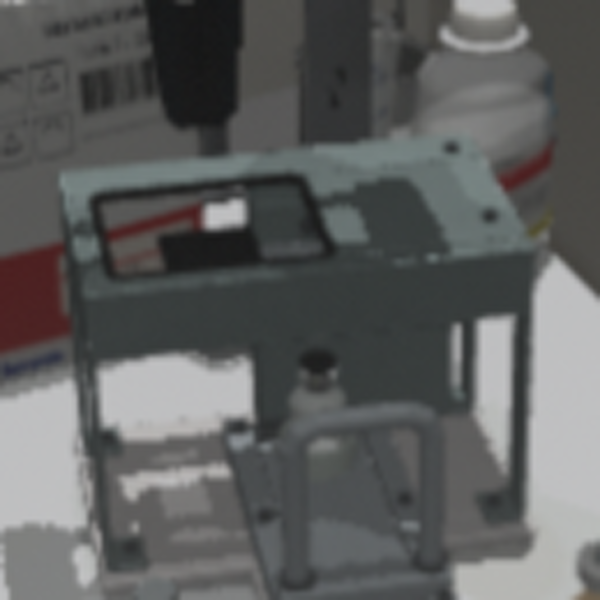

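View pics/w9.png

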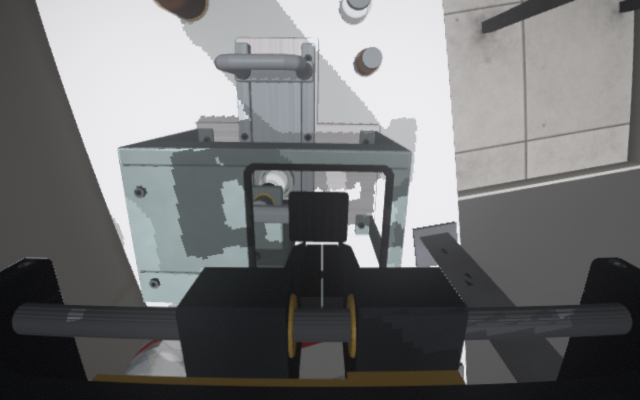

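```bash
python3 - <<'E'
from cell import bot,read_camera
from h import *
p=read_camera("scene")
for z in (.14,.15,.16,.17,.18,.19): print(z,at_z(p,235+415/4.615,115+167/4.615,z).round(3))
o=bot.observe();R=o["orientation"];T=o["eef_pos"]
print((R.T@(np.array([.5595,.1466,.190])-T)*1000).round(1),(R.T@(np.array([.5595,.1466,.098])-T)*1000).round(1))
E
```

```text
0.14 [0.661 0.068 0.14 ]
0.15 [0.643 0.076 0.15 ]
0.16 [0.625 0.084 0.16 ]
0.17 [0.606 0.093 0.17 ]
0.18 [0.588 0.101 0.18 ]
0.19 [0.57  0.109 0.19 ]
[-38.7 -80.8  -0.2] [-38.1 -80.9  91.8]
```

Call:
{"op": "step_arm", "data": {
  "deltas": [
    {"grip":255,"linear":[-6,-12,0],"twist":[0,0,0]},
    {"grip":255,"linear":[-14,-28,0],"twist":[0,0,0]},
    {"grip":255,"linear":[-22,-46,0],"twist":[0,0,0]},
    {"grip":255,"linear":[-30,-62,0],"twist":[0,0,0]},
    {"grip":255,"linear":[-35,-74,0],"twist":[0,0,0]},
    {"grip":255,"linear":[-38,-81,0],"twist":[0,0,0]},
    {"grip":255,"linear":[-38,-81,0],"twist":[0,0,0]}
  ]
}}

```text
time_s: 13.0
eef_pos: [0.5574, 0.1464, 0.1888]
orientation: [[0.18, 0.984, -0.003], [0.984, -0.18, -0.008], [-0.009, -0.001, -1.0]]
contact_force: [0.3, 0.4, -0.4]
gripper_width: 0.0005
```

```bash
python3 - <<'E'
from cell import bot,read_camera
from h import *
o=bot.observe();print(o["eef_pos"],o["orientation"].round(3),o["contact_force"])
w=read_camera("wrist");cv2.imwrite("pics/w10.png",w["pixels"])
R=o["orientation"];T=o["eef_pos"]
print((R.T@(np.array([.5595,.1466,.097])-T)*1000).round(1))
print(proj(w,(.5405,.15,.106)))
E
```

```text
[0.55735603 0.14642484 0.18881805] [[ 0.18   0.984 -0.003]
 [ 0.984 -0.18  -0.008]
 [-0.009 -0.001 -1.   ]] [ 0.34886265  0.38587432 -0.42789054]
[ 1.4  2.2 91.8]
[322.99495117 185.30857401]
```

View pics/w10.png

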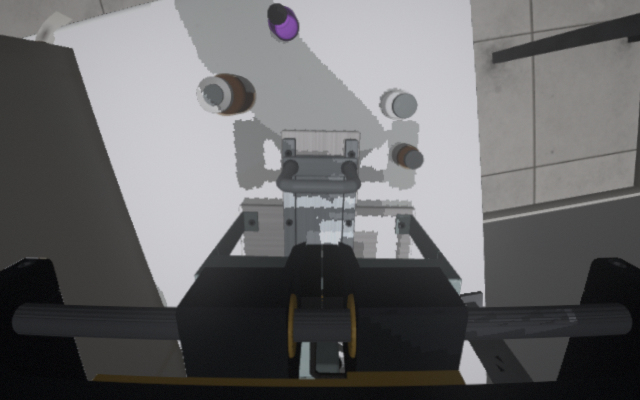

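Call:
{"op": "step_arm", "data": {
  "deltas": [
    {"grip":255,"linear":[0,1,12],"twist":[0,0,0]},
    {"grip":255,"linear":[0,2,30],"twist":[0,0,0]},
    {"grip":255,"linear":[0,2,50],"twist":[0,0,0]},
    {"grip":255,"linear":[0,2,65],"twist":[0,0,0]},
    {"grip":255,"linear":[0,2,78],"twist":[0,0,0]},
    {"grip":255,"linear":[0,2,87],"twist":[0,0,0]},
    {"grip":255,"linear":[0,2,92],"twist":[0,0,0]}
  ]
}}

```text
time_s: 13.63
eef_pos: [0.561, 0.1459, 0.0956]
orientation: [[0.181, 0.984, -0.002], [0.983, -0.181, -0.008], [-0.008, -0.0, -1.0]]
contact_force: [-0.1, 0.3, -0.1]
gripper_width: 0.0005
```

```bash
python3 - <<'E'
from cell import bot,read_camera
from h import *
o=bot.observe();print(o["eef_pos"],o["orientation"].round(3),o["contact_force"])
p=read_camera("scene");cv2.imwrite("pics/s11.png",cv2.resize(p["pixels"][115:265,235:385],(600,600),interpolation=cv2.INTER_CUBIC))
E
```

```text
[0.56102605 0.14592761 0.09558383] [[ 0.181  0.984 -0.002]
 [ 0.983 -0.181 -0.008]
 [-0.008 -0.    -1.   ]] [-0.06571063  0.25575351 -0.13920746]
```

View pics/s11.png

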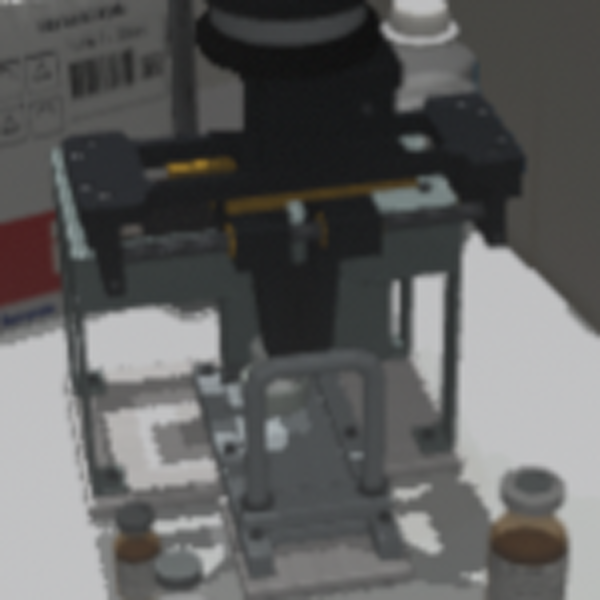

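Call:
{"op": "step_arm", "data": {
  "deltas": [
    {"grip":255,"linear":[0,-3,0],"twist":[0,0,0]},
    {"grip":255,"linear":[0,-6,0],"twist":[0,0,0]},
    {"grip":255,"linear":[0,-9,0],"twist":[0,0,0]},
    {"grip":255,"linear":[0,-13,0],"twist":[0,0,0]},
    {"grip":255,"linear":[0,-18,0],"twist":[0,0,0]},
    {"grip":255,"linear":[0,-23,0],"twist":[0,0,0]},
    {"grip":255,"linear":[0,-28,0],"twist":[0,0,0]},
    {"grip":255,"linear":[0,-33,0],"twist":[0,0,0]}
  ]
}}

```text
time_s: 14.35
eef_pos: [0.5281, 0.1524, 0.0958]
orientation: [[0.18, 0.984, -0.001], [0.984, -0.18, -0.007], [-0.007, -0.0, -1.0]]
contact_force: [2.4, -0.2, 0.3]
gripper_width: 0.0007
```

Call:
{"op": "step_arm", "data": {
  "deltas": [
    {"grip":255,"linear":[0,-4,0],"twist":[0,0,0]},
    {"grip":255,"linear":[0,-8,0],"twist":[0,0,0]},
    {"grip":255,"linear":[0,-12,0],"twist":[0,0,0]},
    {"grip":255,"linear":[0,-16,0],"twist":[0,0,0]},
    {"grip":255,"linear":[0,-20,0],"twist":[0,0,0]},
    {"grip":255,"linear":[0,-23,0],"twist":[0,0,0]},
    {"grip":255,"linear":[0,-26,0],"twist":[0,0,0]},
    {"grip":255,"linear":[0,-28,0],"twist":[0,0,0]}
  ]
}}

```text
time_s: 15.02
eef_pos: [0.5001, 0.1576, 0.0958]
orientation: [[0.18, 0.984, -0.001], [0.984, -0.18, -0.007], [-0.007, -0.0, -1.0]]
contact_force: [2.3, 0.3, 0.9]
gripper_width: 0.0004
```

Call:
{"op": "step_arm", "data": {
  "deltas": [
    {"grip":255,"linear":[0,-1,0],"twist":[0,0,0]},
    {"grip":255,"linear":[0,-2,0],"twist":[0,0,0]},
    {"grip":255,"linear":[0,-3,0],"twist":[0,0,0]},
    {"grip":255,"linear":[0,-4,0],"twist":[0,0,0]},
    {"grip":255,"linear":[0,-5,0],"twist":[0,0,0]},
    {"grip":255,"linear":[0,-6,0],"twist":[0,0,0]}
  ]
}}

```text
time_s: 15.52
eef_pos: [0.4975, 0.1582, 0.0961]
orientation: [[0.182, 0.983, 0.004], [0.983, -0.182, -0.006], [-0.005, 0.005, -1.0]]
contact_force: [9.9, -1.6, -5.8]
gripper_width: 0.0006
```

Call:
{"op": "step_arm", "data": {
  "deltas": [
    {"grip":255,"linear":[0,3,0],"twist":[0,0,0]},
    {"grip":255,"linear":[0,8,0],"twist":[0,0,0]},
    {"grip":255,"linear":[0,9,0],"twist":[0,0,0]},
    {"grip":255,"linear":[0,9,-10],"twist":[0,0,0]},
    {"grip":255,"linear":[0,9,-30],"twist":[0,0,0]},
    {"grip":255,"linear":[0,9,-60],"twist":[0,0,0]},
    {"grip":255,"linear":[0,9,-90],"twist":[0,0,0]},
    {"grip":255,"linear":[0,9,-110],"twist":[0,0,0]}
  ]
}}

```text
time_s: 16.18
eef_pos: [0.5055, 0.1576, 0.2089]
orientation: [[0.182, 0.983, 0.005], [0.983, -0.181, -0.006], [-0.005, 0.006, -1.0]]
contact_force: [0.7, -0.4, -0.2]
gripper_width: 0.0003
```

Call:
{"op": "step_arm", "data": {
  "deltas": [
    {"grip":255,"linear":[20,0,0],"twist":[0,0,0]},
    {"grip":255,"linear":[45,0,0],"twist":[0,0,0]},
    {"grip":255,"linear":[75,0,0],"twist":[0,0,0]},
    {"grip":255,"linear":[105,0,0],"twist":[0,0,0]},
    {"grip":255,"linear":[135,0,0],"twist":[0,0,0]},
    {"grip":255,"linear":[165,0,0],"twist":[0,0,0]},
    {"grip":255,"linear":[190,0,0],"twist":[0,0,0]},
    {"grip":255,"linear":[200,0,0],"twist":[0,0,0]}
  ]
}}

```text
time_s: 16.85
eef_pos: [0.5401, 0.359, 0.2085]
orientation: [[0.177, 0.984, 0.004], [0.984, -0.177, -0.002], [-0.002, 0.004, -1.0]]
contact_force: [0.5, 0.5, -0.2]
gripper_width: 0.0004
```

```bash
python3 - <<'E'
from cell import bot,read_camera
from h import *
o=bot.observe();print(o["eef_pos"],o["contact_force"])
p=read_camera("scene");cv2.imwrite("pics/s12.png",cv2.resize(p["pixels"][125:305,235:385],(500,600),interpolation=cv2.INTER_CUBIC))
q=read_camera("top");cv2.imwrite("pics/t12.png",cv2.resize(q["pixels"][110:280,260:390],(459,600),interpolation=cv2.INTER_CUBIC))
E
```

```text
[0.54011625 0.35896514 0.20850344] [ 0.47596198  0.51510508 -0.16555639]
```

View pics/s12.png

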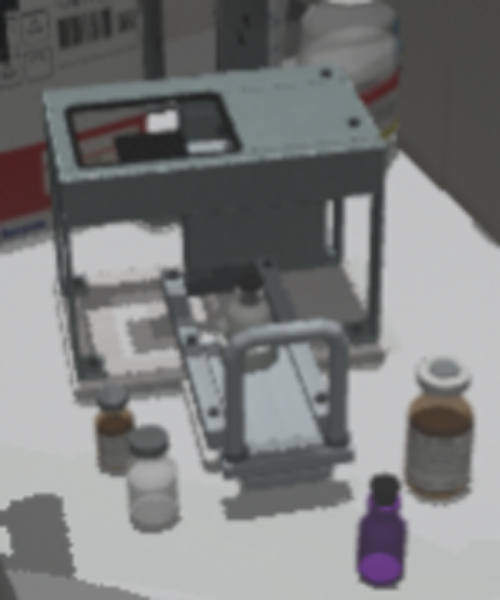

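View pics/t12.png

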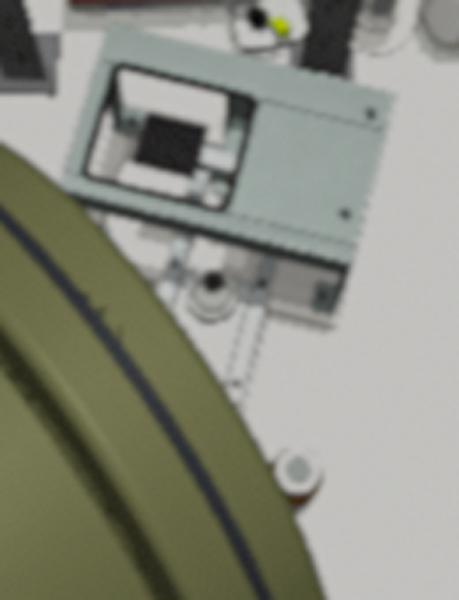

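```bash
python3 - <<'E'
from cell import bot,read_camera
from h import *
p=read_camera("scene")["pixels"];a=cv2.imread("pics/scene0.png")
c=lambda i,b:cv2.resize(i[b[1]:b[3],b[0]:b[2]],(390,300),interpolation=cv2.INTER_NEAREST)
B=(290,195,329,225);C=(285,205,350,275)
cv2.imwrite("pics/cmp.png",np.vstack([np.hstack([c(a,B),c(p,B)]),np.hstack([c(a,C),c(p,C)])]))
g=lambda i:np.float32(cv2.cvtColor(i[218:275,290:350],cv2.COLOR_BGR2GRAY))
print(cv2.phaseCorrelate(g(a),g(p)))
E
```

```text
((-0.006242752324030931, 0.008301434970761079), 1.0014073929521772)
```

View pics/cmp.png

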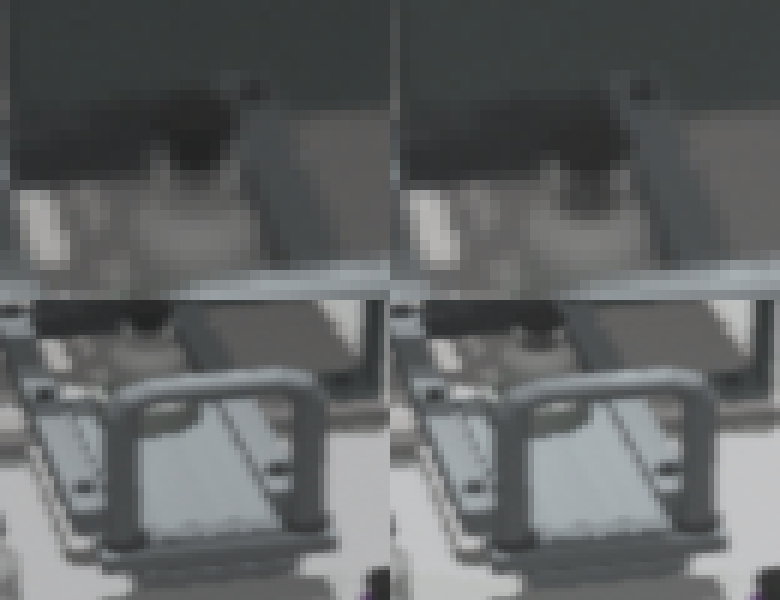

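The hoop is back exactly where it started (pixel shift about 0.01). The stopper's dark plug now shows lower, inside the neck, so it is in. I'm handing in.

```bash
python3 - <<'E'
from cell import bot
print(bot.job_done())
E
```

```text
the job is handed in; nothing more can be done
None
```

I carried out the whole sequence and handed the job in at about 17 s of the 64 s allowed. No verdict was reported.

1. **Shuttle in:** I pushed the hoop with closed fingertips until the shuttle met its stop at about 12 N. The wrist camera then put the bar 52 mm in front of the guard, as it should be when home.
2. **Lever:** I pressed the pad through the window down to its stop at about 20 N and held it there for more than a second. After I let go, the pictures showed it back up with the shuttle still home.
3. **Shuttle out:** I drew the shuttle out by the hoop to its outer stop at about 10 N, then moved the arm clear.

**Last checks:**
- **Shuttle:** in the scene camera the hoop is within 0.01 pixel of where it started.
- **Vial and stopper:** the vial stands upright in its nest, and the stopper's plug now shows inside the neck. I judged the stopper by eye and did not measure its depth.
- **Other vials and guard:** in the last scene picture the other vials look unmoved. The force readings showed no sign of touching the guard, though while the lever was at its stop there was about 6 N sideways, which I took to be pad friction.
- **Disagreement:** my hand-picked points from the scene camera gave a turn of the press up to about 5° different from the top camera. I used the top and wrist camera values, and these fitted the contacts and the given sizes. The window's width was the exception, measuring about 78 mm instead of 83 mm.

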